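# Open the cheese press and unload the mould

## Robot

A 6-joint arm with a two-finger parallel gripper is mounted at the origin on a cart in front of the work surface, level with it; the furniture and walls round the work are solid. World frame = base frame: x ahead of the robot, y to its left, z up, the work surface at z = 0. Lengths are in m, angles in rad, forces in N, time in s.
With the tool pointing down it reaches from about 0.325 to 0.775 m from the base axis. Payload 5.5 kg.
Tool frame: the origin (TCP) lies between the finger pads; the fingertips stand 8 mm ahead of it and the grasp point (between the pads) lies 11 mm behind it (tcp_to_tips is the distance from the TCP to the fingertips, in m); z points along the fingers, y is the line along which they close (so a half turn about z gives the same grasp; the last joint's range is limited). The gripper opens to 88 mm and grips with 3 to 60 N. Pads are 20 mm wide; open, the fingers measure 115 mm over their backs; the gripper's body (75 mm by 178 mm) begins 61 mm behind the grasp point.
Start: joints at [1.113, 0.091, 1.231, -0, 1.82, -0.057], TCP at [0.234, 0.552, 0.231] pointing down, gripper open.
Joint ranges: [-2.87, 2.87], [-0.86, 2.18], [0.17, 2.46], [-1.51, 4.65], [0.06, 2.69], [-2.65, 2.65]. Speed limits (rad/s): [2.57, 2.57, 3.01, 3.14, 3.14, 3.14].

## Interface

Orientations are given as a unit quaternion [w, x, y, z].
In Python, from bench import * gives the robot as it stands. Calls block until the motion is done:
- move_to(position, orientation): joint-space move of the TCP to a pose.
- move_l(position, speed=0.15, orientation=None): straight line of the TCP; orientation=None keeps the orientation; speed is the mean speed in m/s.
- movej(angles): joint-space move.
- gripper_open() and close(): open the fingers fully, or close them until they stop; the grip force is fixed at half the most.
- hold(seconds).
- inverse_kinematics(position, orientation): joint angles nearest the present ones, or None.
- state(): the state.
- get_image(name): name is "side" or "top" or "wrist"; returns a dict with "frame" (400x640x3 uint8, blue, green, red), "depth" (400x640 float32, m along the optical axis (not along the pixel's ray), 0 where there is no reading), "camera_matrix" (3x3 intrinsics, pixels), "view" (4x4, takes a point from world to camera coordinates). Camera axes: x right, y up, looking along -z (the intrinsics and any distortion apply to the point x, -y, -z); pixel columns grow to the right and rows downward; lengths in m; the calibration is good to about 2 mm. A picture is of the moment at which its call begins.
A pose or a line that the arm cannot do raises IKError and nothing moves.
- job_done(): hands the job in; it is judged then, once.
The state is a dict: "time": time; "joint_pos": joint angles; "dq": joint speeds; "joint_torque": joint torques, N m; "ee_pos": TCP position; "ee_rot": TCP orientation; "ft_force": force on the tool from outside, world axes, zero at the start; "moment": the same for the moment, N m; "finger_gap": finger opening in m; "finger_force": force on a finger pad.
Only numpy, scipy, OpenCV 4.12 (cv2) and the standard library are available. Lean on these libraries where they do the work, as an engineer would, in place of code of your own. Each camera call takes 0.05 s, during which the arm holds its last target. There are 200 camera calls.

## Task

The cheese in the press is ready. Crank the handwheel anticlockwise, following it as it rises, until the stop collar on the spindle comes up hand-tight under the crosshead: snug enough that the spindle stays put, but not jammed; only then draw the drip tray all the way out. Lift the mould off the tray and set it down upright, wholly on the chopping board, leaving the tray out, the spindle snug at the top and the other things on the table as they are.

Things in the scene. Friction and masses are not known exactly. Their poses are not given: they have to be found in the camera images.
- press: tabletop cheese press, screwed to the table: white base 230 x 170 mm, 26 mm high, two steel posts at x = -88 and +88 mm, a crosshead over them. Origin on the table under the centre of the base; x runs from post to post, z is up, the drip tray draws out towards -y. The spindle axis is the vertical line through this origin
- crosshead: red painted beam 222 mm along the press's x, 46 mm deep, 32 mm thick, fixed on the posts; origin at its centre, 164 mm above the table. The screw runs through it. The stop collar meets its underside, 148 mm above the table; pressed harder than hand-tight (over about 20 N at the crank handle) it jams. Dome nuts at its ends reach 201 mm above the table
- spindle: what the screw lifts, without turning: a wooden follower 46 mm across, origin at the centre of its underside; above it a swivel and the dark steel stop collar (30 mm across, brass thumbscrew). The collar is clamped at a height that differs within 10 mm from day to day and is not measured: it meets the crosshead when this origin is 97 to 108 mm above the table
- handwheel: dark steel handwheel 112 mm across, rim 12 mm thick, hub level with the rim; origin on the axis in the plane of the rim, 130.5 mm above the spindle's; x points to the crank handle, z up. Anticlockwise from above it rises 12 mm a turn (2 to 3 turns in all), spindle and handle with it. It takes 3 to 6 N at the handle, more once the collar meets the crosshead, and stays where it is left
- crank_handle: black revolving handle, an upright sleeve 21 mm in diameter and 34 mm tall that spins freely on a pin on the wheel's rim, 50 mm from the axis; origin at the centre of its lower end, 8 mm above the wheel's origin
- handle_top (a point): centre of the top of the crank handle, 42 mm above the wheel's origin
- drip_tray (a joint): how far the drip tray is drawn out, m: 0 in (as it starts), 0.140 fully out at its stop. It slides with about 2.5 N of friction in guides on the base, along the press's -y
- tray_handle (a point): middle of the drip tray's handle bar: steel, 10 mm thick, 64 mm long, parallel to the press's x, 52 mm above the table, 30 mm clear of the tray's front wall. The tray is steel, 108 x 172 mm with 10 mm rims; its floor, 30 mm above the table, has a raised ring 3 mm high in which the mould stands
- mould: white plastic cheese mould with small holes, open at the top, round, 60 mm across at the foot and 64 mm at the rim, 62 mm tall, about 0.25 kg with the yellow cheese in it; origin at the centre of its underside, z up. It stands on the drip tray on the spindle axis; the follower hangs 14 to 21 mm below its rim at the start
- board: wooden chopping board, 170 mm along its x, 280 mm along its y, 22 mm thick, lying flat on the table; origin at the centre of its underside
- mug_2: pink and white mug, 90 mm across, 105 mm tall, a bystander; origin under its centre
- jar_3: small jam jar with a white lid, 64 mm across, 87 mm tall, a bystander; origin under its centre
- garlic_1: garlic bulb, 60 mm, a bystander; origin under its centre
- bottle_vinegar: red dressing bottle, 70 mm across, 266 mm tall, a bystander at the back; origin under its centre
- bottle_herb: green dressing bottle, 70 mm across, 266 mm tall, a bystander at the back; origin under its centre
- jar_2: tall jar with a red lid, 81 mm across, 145 mm tall, a bystander at the back; origin under its centre
Not all that is in view belongs to the job. Leave any pink look-alike of the mould alone.

How it is judged:
On the way, in this order (a step that is already met when the one before it is completed fails the run):
1. the spindle is wound up until its stop collar sits snug under the crosshead (contact force between spindle and crosshead above 25 N), for 0.3 s.
2. the drip tray is drawn out (value of joint drip_tray above 0.13 m), for 0.1 s.
At the end, for the whole second after the job is handed in: The stop collar still presses on the crosshead (over 25 N), the tray is out by more than 120 mm, and the mould stands upright (within 0.1 rad) and at rest on the board, wholly within its edges (contact force between spindle and crosshead above 25 N and value of joint drip_tray above 0.12 m and x of mould in the frame of board between -0.058 and 0.058 m and y of mould in the frame of board between -0.112 and 0.112 m and z of mould in the frame of board between 0.017 and 0.027 m and angle between mould's own z axis and vertical below 0.1 rad and linear speed of mould below 0.02 m/s); the robot touches nothing.
It fails at once if the collar is jammed against the crosshead (over 550 N) (contact force between spindle and crosshead above 550 N).
It fails at once if the follower is forced against the mould (over 20 N) (contact force between spindle and mould above 20 N).
It fails at once if the mould is tipped (angle between mould's own z axis and vertical above 0.35 rad).
It fails at once if the mould is let fall (contact force between the fingers and mould below 0.3 N and linear speed of mould above 0.45 m/s).
It fails at once if a bystander is shifted by more than 30 mm (distance of any of mug_2, jar_3, garlic_1, bottle_vinegar, bottle_herb, jar_2 from where it was at the start of the episode above 0.03 m).
It also fails if it takes over 72 s, if anything falls off the work surface, if the arm or the gripper's body presses on something with over 40 N, if the wrist force passes 120 N, or if a joint passes its speed limit or range.

## Working session

There is one attempt and no reset: what is moved stays moved. The work goes in short steps, each a Python script; the robot and the scene stay as the last script left them, time stands still between calls to the robot, and variables do not carry over. Pictures are saved under pics/ and viewed, at most 10 in all, crops included, and the job is handed in when it is done.

```bash
ls; mkdir -p pics
python3 - <<'E'
from bench import *
import cv2,numpy as np
for n in("side","top"):
    d=get_image(n); cv2.imwrite(f"pics/{n}0.png",d["frame"]); np.savez(f"{n}0.npz",**d)
    print(n,d["camera_matrix"].tolist(),np.linalg.inv(d["view"]).round(3).tolist(), d.keys())
s=state();print(s)
E
```

```text
pics
side [[367.2252305893779, 0.0, 315.13664854921115], [0.0, 367.2252305893779, 198.42722228991306], [0.0, 0.0, 1.0]] [[0.992, 0.092, -0.089, 0.45], [-0.126, 0.574, -0.809, -0.901], [-0.023, 0.814, 0.581, 0.831], [0.0, 0.0, 0.0, 1.0]] dict_keys(['frame', 'depth', 'camera_matrix', 'view'])
top [[480.8174350070607, 0.0, 312.30305215117966], [0.0, 480.8174350070607, 194.65148454975147], [0.0, 0.0, 1.0]] [[-0.093, 0.924, -0.372, 0.052], [-0.996, -0.085, 0.039, 0.07], [0.004, 0.374, 0.928, 1.419], [0.0, 0.0, 0.0, 1.0]] dict_keys(['frame', 'depth', 'camera_matrix', 'view'])
{'time': 0.1, 'joint_pos': array([ 1.11330927e+00,  9.17819237e-02,  1.23177777e+00, -8.32640093e-06,
        1.81980468e+00, -5.67015983e-02]), 'dq': array([ 0.0002436 , -0.00083192, -0.00146677, -0.00128921,  0.0017024 ,
       -0.00244632]), 'joint_torque': array([ 1.78192877e-03, -4.47857666e+01, -4.07571530e+01,  6.99472404e-02,
        2.84433772e-02, -8.84512679e-05]), 'ee_pos': array([0.2339754 , 0.55221785, 0.22961398]), 'ee_rot': array([-2.21346570e-04,  1.99055138e-01,  9.79987891e-01, -8.57773244e-04]), 'ft_force': array([ 0.38612662,  0.21754791, -0.01443289]), 'moment': array([ 0.0067534 , -0.05332426,  0.01757743]), 'finger_force': 0.0, 'finger_gap': 0.08762597998924124}
```

View pics/side0.png

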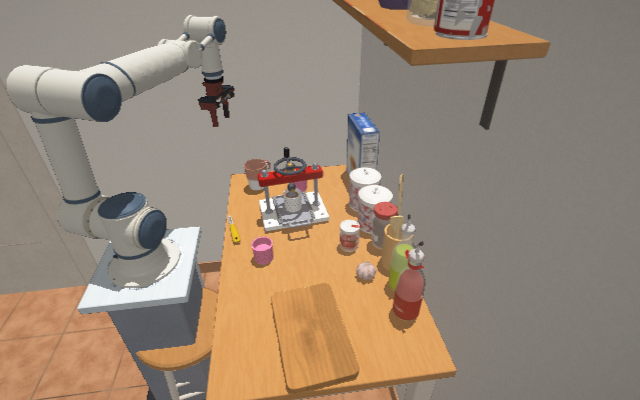

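View pics/top0.png

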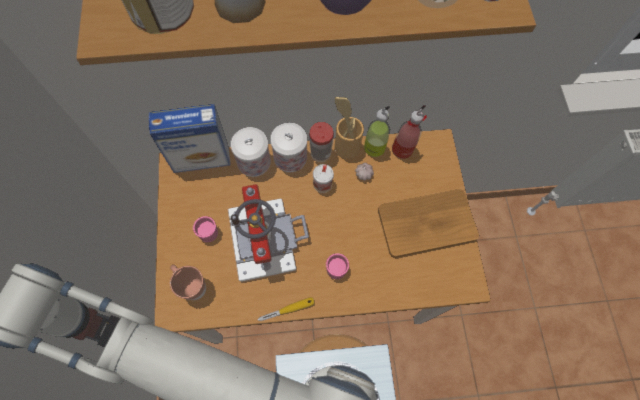

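The side view shows the press at (293,195), with the crank handle top at (286,152), the white mould in the press at (292,203) and the board at (313,333). In the top view the wheel is at (257,218), the tray handle at (303,230) and the board at (430,222).

Things that could be mistaken for the mould are the pink cups at top (337,267) and top (205,230), and the pink mug at (187,283). The mould I want is the white one standing on the tray under the spindle.

```bash
cat > h.py <<'E'
import numpy as np,cv2
def world(d):
    K=d["camera_matrix"];z=d["depth"];v,u=np.indices(z.shape)
    c=np.stack([(u-K[0,2])/K[0,0]*z,-(v-K[1,2])/K[1,1]*z,-z,np.ones_like(z)],-1)
    P=(c@np.linalg.inv(d["view"]).T)[...,:3]; P[z==0]=np.nan; return P
def ray(d,u,v,h):
    K=d["camera_matrix"];M=np.linalg.inv(d["view"])
    r=M[:3,:3]@np.array([(u-K[0,2])/K[0,0],-(v-K[1,2])/K[1,1],-1]);o=M[:3,3]
    return o+r*(h-o[2])/r[2]
E
python3 - <<'E'
from h import *
t=dict(np.load("top0.npz"));s=dict(np.load("side0.npz"))
for n,d in(("top",t),("side",s)):
    P=world(d);hsv=cv2.cvtColor(d["frame"],cv2.COLOR_BGR2HSV);H,S,V=hsv[...,0],hsv[...,1],hsv[...,2]
    red=((H<8)|(H>172))&(S>150)&(V>90)&(abs(P[...,2]-.18)<.012)
    roi=np.zeros(H.shape,bool)
    if n=="top":roi[160:300,200:320]=1
    else:roi[140:240,240:340]=1
    p=P[red&roi];r=cv2.minAreaRect(p[:,:2].astype(np.float32));print(n,"crosshead",len(p),r,np.median(p[:,2]))
    m=roi&(P[...,2]>.228)&(P[...,2]<.3);p=P[m];ij=np.argwhere(m);print("handle",len(p),p.mean(0),np.percentile(p[:,2],[5,50,95]),ij.mean(0),V[m].mean())
    m=roi&(V<90)&(abs(P[...,2]-.208)<.012);p=P[m];print("wheel",len(p),cv2.minEnclosingCircle(p[:,:2].astype(np.float32)),np.median(p[:,2]))
    m=(P[...,2]>.014)&(P[...,2]<.03)&(H>5)&(H<25)&(S>60)
    m=cv2.morphologyEx(m.astype(np.uint8),cv2.MORPH_OPEN,np.ones((5,5)))
    k,l,st,c=cv2.connectedComponentsWithStats(m);i=1+st[1:,4].argmax();p=P[l==i];print("board",len(p),cv2.minAreaRect(p[:,:2].astype(np.float32)),p.mean(0))
    # obstacle heights
    m=np.isfinite(P[...,2])&(P[...,2]>.24)&(P[...,2]<.5)&(P[...,0]>.3)&(P[...,0]<.75)&(abs(P[...,1])<.55)
    k,l,st,c=cv2.connectedComponentsWithStats(m.astype(np.uint8))
    for i in range(1,k):
        if st[i,4]>15:print("tall",c[i].round(),P[l==i].mean(0).round(3),P[l==i][:,2].max().round(3))
    p=ray
print("tray handle bar",ray(t,305,230,.052))
c=t["frame"][165:300,200:330];cv2.imwrite("pics/ctop.png",cv2.resize(c,None,fx=4.4,fy=4.4,interpolation=2))
c=s["frame"][140:240,235:345];cv2.imwrite("pics/cside.png",cv2.resize(c,None,fx=6,fy=6,interpolation=2))
E
```

```text
top crosshead 530 ((0.48566046357154846, 0.17900630831718445), (0.22122547030448914, 0.04295574128627777), 6.775108814239502) 0.17968566291762866
handle 59 [0.47689559 0.22714662 0.24229033] [0.23117855 0.24415716 0.2491518 ] [218.18644068 234.40677966] 82.40677966101696
wheel 396 ((0.48041844367980957, 0.17226076126098633), 0.08824644237756729) 0.20711866548832547
board 4540 ((0.4925159811973572, -0.3343835175037384), (0.17234715819358826, 0.2820782959461212), 6.383035182952881) [ 0.4892829  -0.3320943   0.02057706]
tall [179. 130.] [0.745 0.37  0.253] 0.267
tall [234. 217.] [0.478 0.228 0.245] 0.25
side crosshead 365 ((0.48530495166778564, 0.17284409701824188), (0.21773573756217957, 0.04717085137963295), 6.169427394866943) 0.1771537738391532
handle 35 [0.4803397  0.2223282  0.23822838] [0.22953587 0.23988165 0.24537921] [150.05714286 286.42857143] 51.885714285714286
wheel 166 ((0.48562300205230713, 0.17465907335281372), 0.055588141083717346) 0.2038755883924841
board 6593 ((0.49257585406303406, -0.3359905183315277), (0.1701754778623581, 0.28154081106185913), 6.394107341766357) [ 0.49293775 -0.35388405  0.01986437]
tall [354. 124.] [0.745 0.367 0.251] 0.261
tall [286. 149.] [0.48  0.225 0.243] 0.246
tray handle bar [0.4890783  0.04478115 0.052     ]
```

View pics/ctop.png

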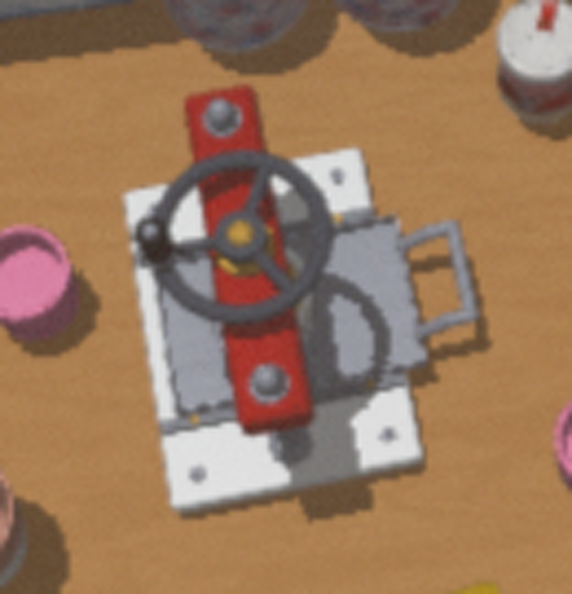

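View pics/cside.png

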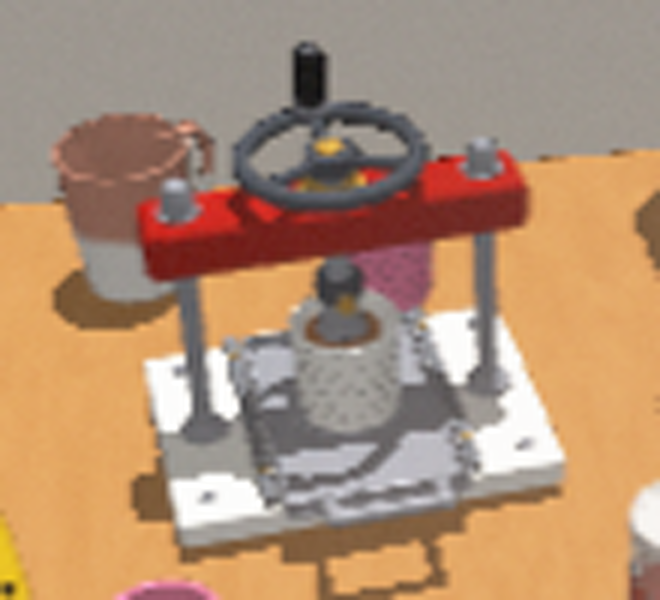

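The crops confirm the white perforated mould on the tray under the spindle, with one pink cup behind it and one in front. The crank handle is at crop pixel (153,235), and the tray bar is centred at about (466,270), which is top pixel (306,226). Next I'll take a close wrist view to refine the axis, handle and tray bar.

```bash
cat >> h.py <<'E'
YAW=np.radians(6.4)
def down(a): # tool z down, tool y at world angle a
    from scipy.spatial.transform import Rotation as R
    y=np.array([np.cos(a),np.sin(a),0]);z=np.array([0,0,-1.]);x=np.cross(y,z)
    q=R.from_matrix(np.stack([x,y,z],1)).as_quat();return q[[3,0,1,2]]
E
python3 - <<'E'
from bench import *
from h import *
t=dict(np.load("top0.npz"));print("bar",ray(t,306,226.4,.052),"hub",ray(t,254.5,218,.213))
move_l([0.234,0.552,0.42],.3)
move_to([0.44,0.165,0.46],down(YAW))
d=get_image("wrist");np.savez("w1.npz",**d);cv2.imwrite("pics/w1.png",d["frame"])
print(state()["time"],state()["joint_pos"],state()["ft_force"],np.linalg.inv(d["view"]).round(3).tolist())
for c in[(.485,.176,.207),(.48,.227,.248),(.499,.045,.052)]:
    p=d["view"]@np.r_[c,1];K=d["camera_matrix"];print(K[0,2]+K[0,0]*p[0]/-p[2],K[1,2]-K[1,1]*p[1]/-p[2])
E
```

```text
bar [0.50001134 0.04082312 0.052     ] hub [0.48311024 0.17806983 0.213     ]
2.55 [ 2.87938383e-01 -7.53900441e-02  9.73435865e-01  2.24348467e-04
  2.24417006e+00  1.74584793e-01] [-0.21459087 -0.42092969  0.09134021] [[0.994, -0.109, -0.031, 0.431], [0.114, 0.958, 0.265, 0.237], [0.0, -0.267, 0.964, 0.614], [0.0, 0.0, 0.0, 1.0]]
354.7805971101882 163.96072734757576
360.84542796736673 125.02766920035262
343.1501682650371 219.77077479863223
```

View pics/w1.png

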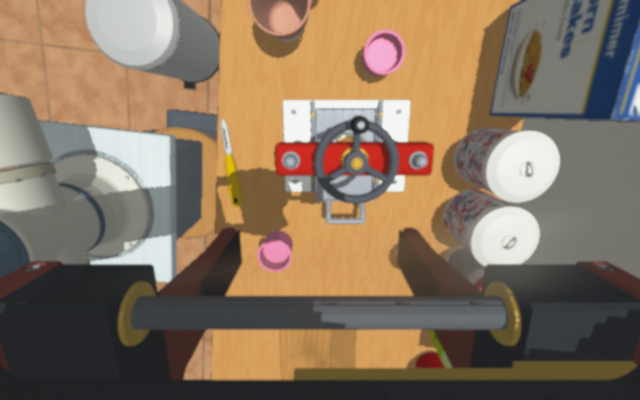

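The wrist view shows the wheel centred at about (356,161), the handle top at (360,125) and the tray bar at about (345,220), all within a few pixels of the predictions. I'll refine these numerically and then grip the handle.

Run:
```python
from h import *
d=dict(np.load("w1.npz"));P=world(d);hsv=cv2.cvtColor(d["frame"],cv2.COLOR_BGR2HSV);H,S,V=hsv[...,0],hsv[...,1],hsv[...,2]
roi=np.zeros(H.shape,bool);roi[90:235,265:440]=1
m=roi&((H<8)|(H>172))&(S>150)&(abs(P[...,2]-.18)<.015);print("cross",cv2.minAreaRect(P[m][:,:2].astype(np.float32)),np.median(P[m][:,2]))
m=roi&(abs(P[...,2]-.21)<.012)&(V<110)&(S<120)&(np.hypot(P[...,0]-.485,P[...,1]-.176)<.07)
ij=np.argwhere(m)[:,::-1].astype(np.float32);w=np.array([ray(d,u,v,.213)for u,v in ij])
r=np.hypot(*(w[:,:2]-[.485,.176]).T);print("wheel",len(w),cv2.minEnclosingCircle(w[:,:2].astype(np.float32)),cv2.fitEllipse(w[r>.04][:,:2].astype(np.float32)),np.percentile(P[m][:,2],[20,50,80]))
m=roi&(P[...,2]>.235)&(P[...,2]<.3);print("handle",m.sum(),np.median(P[m],0),P[m].mean(0),np.percentile(P[m][:,2],[50,90]),(P[m][:,:2].min(0)+P[m][:,:2].max(0))/2)
m=roi&(abs(P[...,2]-.052)<.012)&(P[...,1]<.07)&(S<70);m[:195]=0
q=P[m];r=cv2.minAreaRect(q[:,:2].astype(np.float32));print("bar",len(q),r,np.median(q[:,2]),cv2.boxPoints(r).round(3).tolist())
```

```text
cross ((0.4856599271297455, 0.17885318398475647), (0.21881558001041412, 0.04402727261185646), 6.5218048095703125) 0.17958694972485378
wheel 2132 ((0.4853414297103882, 0.17953968048095703), 0.05417011305689812) ((0.4849078059196472, 0.17892195284366608), (0.09743376821279526, 0.09777805954217911), 103.38009643554688) [0.20631119 0.20773657 0.20876094]
handle 257 [0.47963683 0.22795014 0.24445409] [0.47963228 0.22791622 0.24393087] [0.24445409 0.24584671] [0.480055   0.22772704]
bar 304 ((0.500974178314209, 0.05663648620247841), (0.07249747216701508, 0.03147633373737335), 4.593259811401367) 0.05500791627656021 [[0.46399998664855957, 0.0689999982714653], [0.4659999907016754, 0.03799999877810478], [0.5379999876022339, 0.04399999976158142], [0.5360000133514404, 0.07500000298023224]]
```

```bash
cat > crank.py <<'E'
from bench import *
from h import *
import json
def crank(st,turn,step,stop,settle=0,speed=.12):
    """advance by turn (rad); st: c, r, th, th0, z0, b (force bias)"""
    end=st["th"]+turn;log=[]
    while st["th"]<end-1e-6:
        st["th"]+=step;th=st["th"];u=np.array([np.cos(th),np.sin(th)]);t=np.array([-u[1],u[0]])
        p=np.array(st["c"])+st["r"]*u
        move_l([*p,st["z0"]+.012*(th-st["th0"])/2/np.pi],speed)
        if settle:hold(settle)
        s=state();f=s["ft_force"]-np.array(st["b"]);log.append((np.degrees(th-st["th0"]),-f[:2]@t,f[:2]@u,f[2],*(s["ee_pos"][:2]-p)*1e3))
        if log[-1][1]>stop: print("STOP");break
    json.dump(st,open("st.json","w"));return np.array(log)
E
python3 - <<'E'
from crank import *
np.set_printoptions(precision=1,suppress=True)
h=np.array([.480,.228]);q=down(YAW)
move_to([*h,.30],q);move_l([*h,.225],.12)
b=state()["ft_force"];close();s=state();print(s["finger_gap"],s["ft_force"]-b,s["ee_pos"])
c=np.array([.4855,.179]);st=dict(c=c.tolist(),r=float(np.hypot(*(h-c))),th0=float(np.arctan2(*(h-c)[::-1])),z0=.225,b=b.tolist());st["th"]=st["th0"]
L=crank(st,np.pi/2,np.pi/12,25);print(L,state()["time"],state()["finger_gap"],state()["finger_force"])
E
```

```text
0.019922134746679043 [ 1.9 -0.2 -0.2] [0.5 0.2 0.2]
[[15.   3.6 -1.4 -0.5  0.2 -0.2]
 [30.   1.6 -2.4 -1.   0.2 -0.3]
 [45.   2.4 -4.9 -2.1  0.4 -0.3]
 [60.   0.6 -4.7 -2.2  0.5 -0.1]
 [75.   0.9 -4.7 -3.6  0.5  0.2]
 [90.   1.5 -4.2 -3.2  0.4  0.6]] 6.6583 0.020481521847310682 29.99823421239853
```

Run:
```python
from crank import *
np.set_printoptions(precision=1,suppress=True)
st=json.load(open("st.json"));t=state()["time"]
L=crank(st,np.pi*1.25,np.pi/12,14);print(L,state()["time"]-t,state()["finger_gap"])
d=get_image("side");cv2.imwrite("pics/s2.png",cv2.resize(d["frame"][90:240,200:360],None,fx=4,fy=4,interpolation=2))
```

```text
[[105.    2.9  -3.6  -1.9  -0.    0.8]
 [120.    3.3  -3.1  -2.   -0.4   0.6]
 [135.    3.9  -0.9  -1.5  -0.5   0.3]
 [150.    4.1   0.9  -0.8  -0.5  -0.2]
 [165.    4.1   2.9  -0.5  -0.3  -0.5]
 [180.    3.3   3.4  -0.2   0.   -0.8]
 [195.    3.    3.9  -0.5   0.4  -1.1]
 [210.    3.5   5.   -1.7   0.7  -1.2]
 [225.    3.3   5.1  -0.6   1.1  -1.2]
 [240.    3.7   4.3  -1.7   1.4  -1. ]
 [255.    3.8   4.8  -1.6   1.6  -0.7]
 [270.    2.8   4.6  -1.9   1.6  -0.4]
 [285.    2.7   3.1  -2.5   1.5  -0. ]
 [300.    3.7   3.7  -1.7   1.3   0.2]
 [315.    2.5   3.8  -2.    0.7   0.4]] 3.875000000000001 0.020375730678494654
```

View pics/s2.png

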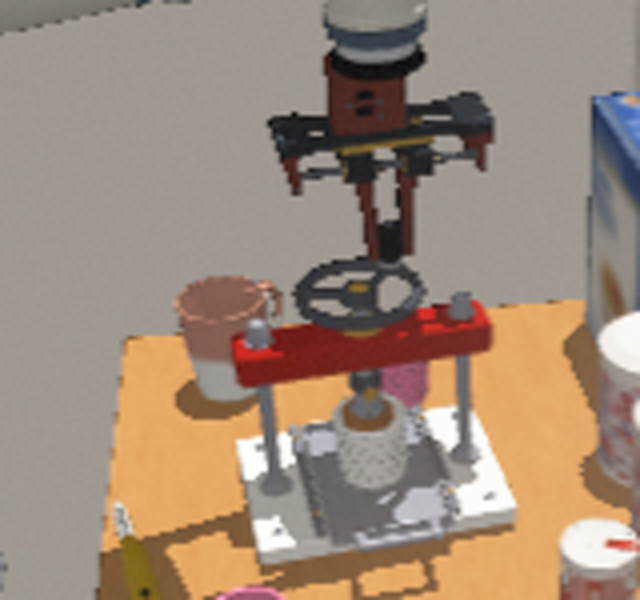

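The handwheel has turned about 0.9 turn with the handle still held in the fingers, and the follower has risen to roughly level with the mould rim. I'll carry on with coarse steps and then fine ones.

Run:
```python
from crank import *
np.set_printoptions(precision=1,suppress=True)
st=json.load(open("st.json"));t=state()["time"]
L=crank(st,np.radians(285),np.pi/12,9);print(L[::3])
if L[-1,1]<9:
    L=crank(st,np.radians(480),np.radians(5),9,.04,.08);print(L[:-8:6]);print(L[-8:])
print(state()["time"]-t,state()["finger_gap"])
```

```text
[[330.    2.4   3.2  -2.7   0.2   0.3]
 [375.    1.5  -0.7  -2.4   0.   -0.3]
 [420.    0.8  -4.4  -2.7   0.5  -0.2]
 [465.    2.   -3.7  -3.2   0.    0.8]
 [510.    4.4   1.6  -2.2  -0.5  -0.2]
 [555.    3.5   3.5  -0.9   0.4  -1. ]
 [600.    3.4   5.1  -1.9   1.4  -1. ]]
STOP
[[605.    4.5   5.2  -2.    1.3  -1.4]
 [635.    5.5   4.8  -2.9   1.7  -1. ]
 [665.    4.8   3.3  -2.6   1.7  -0.3]
 [695.    4.3   1.   -4.1   1.5   0. ]
 [725.    5.5  -0.7  -4.2   0.6   0.1]]
[[750.    4.   -2.6  -4.4   0.8   0.1]
 [755.    3.7  -3.9  -4.7   0.8   0.2]
 [760.    4.1  -4.7  -5.    0.9   0.2]
 [765.    4.3  -5.1  -4.9   0.9   0.3]
 [770.    4.3  -5.4  -4.7   0.9   0.4]
 [775.    5.2  -4.8  -6.    1.    0.7]
 [780.    7.3  -4.2  -6.2   1.1   1.1]
 [785.    9.1  -5.3  -7.5   1.1   1.7]]
15.700000000000001 0.0205433576659206
```

Run:
```python
from crank import *
np.set_printoptions(precision=3,suppress=True)
st=json.load(open("st.json"))
L=crank(st,np.radians(6),np.radians(3),11,.1,.05);print(L)
gripper_open();hold(.1)
s=state();p=s["ee_pos"];print(s["ft_force"]-np.array(st["b"]))
move_l([p[0],p[1],.36],.2)
d=get_image("side");cv2.imwrite("pics/s3.png",cv2.resize(d["frame"][140:240,235:345],None,fx=6,fy=6,interpolation=2))
d=get_image("top");P=world(d);m=np.zeros(P.shape[:2],bool);m[160:300,200:320]=1;m&=(P[...,2]>.25)&(P[...,2]<.29);print(m.sum(),np.nanmean(P[m],0),state()["time"])
```

```text
STOP
[[788.     10.349  -5.786  -7.468   1.214   2.198]
 [791.     12.275  -6.895  -7.568   1.169   2.603]]
[-0.853  0.038 -0.236]
0 [nan nan nan] 29.0<stdin>:9: RuntimeWarning: Mean of empty slice
```

View pics/s3.png

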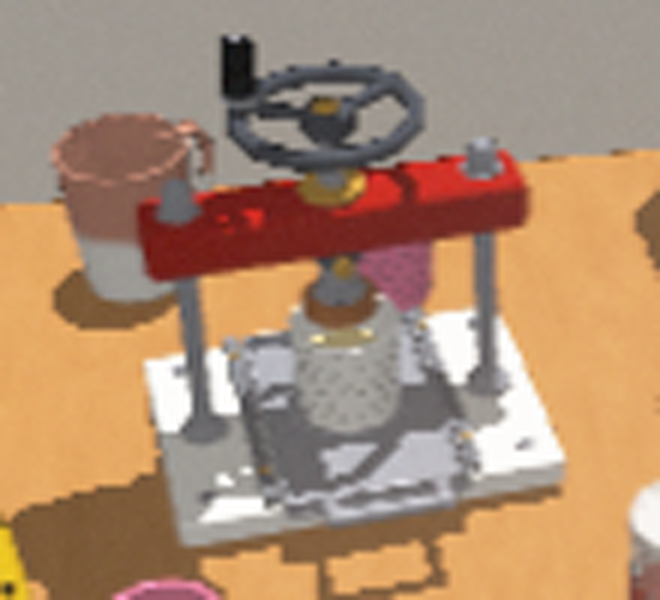

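The collar at (340,262) is up against the crosshead's underside, and the follower is clear above the mould rim. Now I'll hook the tray bar with closed fingers and draw it out.

Run:
```python
from bench import *
from h import *
np.set_printoptions(precision=3,suppress=True)
a=np.radians(6.5);o=np.array([np.sin(a),-np.cos(a)]);c=np.array([.4855,.179]);q=down(a)
close()
g=c+.113*o;print(g)
move_to([*(c+.14*o),.36],q)
move_l([*g,.16],.25)
b=state()["ft_force"]
for z in(.09,.06,.038):
    move_l([*g,z],.12);f=state()["ft_force"]-b;print(z,f)
    if abs(f[2])>8: print("blocked");move_l([*g,.16],.2);raise SystemExit
for D in list(np.arange(.02,.131,.02))+list(np.arange(.134,.166,.003)):
    move_l([*(g+D*o),.038],.12);hold(.03);f=(state()["ft_force"]-b);print(round(D,3),f,-f[:2]@o)
    if -f[:2]@o>11:break
p=g+(D-.006)*o;move_l([*p,.038],.1);move_l([*p,.2],.25)
gripper_open();move_l([*(c+.1*o-[.05,0]),.4],.3)
d=get_image("top");np.savez("t2.npz",**d);e=get_image("wrist");np.savez("w2.npz",**e)
cv2.imwrite("pics/t2.png",np.hstack([cv2.resize(d["frame"][150:310,190:390],None,fx=2,fy=2),cv2.resize(e["frame"],(400,320))]))
print(state()["time"])
```

```text
[0.498 0.067]
0.09 [-1.142  0.104  0.114]
0.06 [ 0.226  0.732 -0.151]
0.038 [-0.954  0.663 -0.314]
0.02 [-0.848  0.647  0.285] 0.7385851942640714
0.04 [-1.239  0.235  0.482] 0.3738236316328018
0.06 [-0.665  0.699  0.276] 0.7700840753183876
0.08 [-0.933 -0.478 -0.297] -0.3690907663945973
0.1 [-1.529  0.922 -0.122] 1.0893004996622198
0.12 [-1.235  0.465 -0.433] 0.6020771519540298
0.134 [-0.492  0.404  0.19 ] 0.45739209822099913
0.137 [-0.59   1.569  0.159] 1.6259335956689007
0.14 [0.354 2.183 0.341] 2.128456429031223
0.143 [-0.66   1.769 -0.627] 1.8323435154050927
0.146 [-0.378  2.906 -0.523] 2.929946677011811
0.149 [-2.047 12.696  1.761] 12.846365993809712
40.825
```

View pics/t2.png

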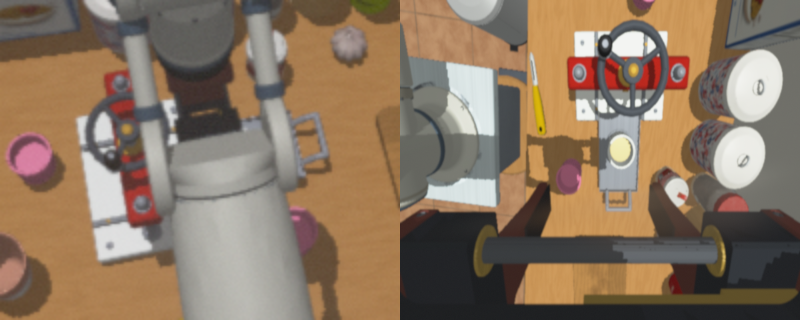

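The tray is out at its stop, with the mould and its yellow cheese in stitched view at (620,150), which is wrist pixel (352,187), near the expected (0.501, 0.040).

Run:
```python
from h import *
d=dict(np.load("w2.npz"));P=world(d);hsv=cv2.cvtColor(d["frame"],cv2.COLOR_BGR2HSV)
near=np.hypot(P[...,0]-.501,P[...,1]-.04)<.06
m=near&(P[...,2]>.083)&(P[...,2]<.1)&(P[...,1]<.1);print("rim",m.sum(),cv2.minEnclosingCircle(P[m][:,:2].astype(np.float32)),np.percentile(P[m][:,2],[10,50,90]))
m=near&(hsv[...,0]>18)&(hsv[...,0]<35)&(hsv[...,1]>50)&(P[...,2]>.05);print("cheese",m.sum(),np.median(P[m],0),cv2.minEnclosingCircle(P[m][:,:2].astype(np.float32)))
t=dict(np.load("side0.npz"));P=world(t)
m=(P[...,1]<-.05)&(P[...,1]>-.5)&(P[...,2]>.05)&(P[...,2]<.3)&(P[...,0]>.4)&(P[...,0]<.85)
k,l,s,c=cv2.connectedComponentsWithStats(m.astype(np.uint8))
for i in range(1,k):
    if s[i,4]>20:q=P[l==i];print(c[i],q.min(0).round(3),q.max(0).round(3))
```

```text
rim 462 ((0.503463864326477, 0.04292308911681175), 0.03372131660580635) [0.08766089 0.09140422 0.09257026]
cheese 852 [0.50217162 0.0418902  0.0668706 ] ((0.499550461769104, 0.05728127807378769), 0.04276060312986374)
[440.54970604 263.92633173] [ 0.718 -0.5    0.05 ] [ 0.842 -0.05   0.3  ]
[351.03125    234.61458333] [ 0.634 -0.059  0.05 ] [ 0.672 -0.05   0.089]
```

Run:
```python
from bench import *
from h import *
np.set_printoptions(precision=3,suppress=True)
a=np.radians(6.5);q=down(a);m=np.array([.5025,.0415]);B=np.array([.4925,-.335])
move_to([*m,.16],q);b=state()["ft_force"]
move_l([*m,.061],.12);print(state()["ft_force"]-b)
close();s=state();print("gap",s["finger_gap"],s["finger_force"],s["ft_force"]-b)
move_l([*m,.075],.05);s=state();print("lift",s["finger_gap"],s["ft_force"]-b)
move_l([*m,.16],.15)
move_l([*B,.16],.2)
move_l([*B,.075],.12)
f0=state()["ft_force"]
for z in np.arange(.070,.045,-.0025):
    move_l([*B,z],.04);hold(.03);f=state()["ft_force"]-f0
    if f[2]>3:break
print("down",z,f,state()["time"])
gripper_open();hold(.1);move_l([*B,.14],.15);move_l([.42,-.2,.33],.3)
d=get_image("side");e=get_image("top")
cv2.imwrite("pics/end.png",np.hstack([cv2.resize(d["frame"][140:400,200:440],(430,466)),cv2.resize(e["frame"][170:280,370:490],None,fx=3,fy=3)[:330],]) if 0 else d["frame"][140:400,200:440].repeat(2,0).repeat(2,1))
P=world(d);k=(np.hypot(*(P[...,:2]-B).transpose(2,0,1))<.07)&(P[...,2]>.078)&(P[...,2]<.1);print(P[k].mean(0),cv2.minEnclosingCircle(P[k][:,:2].astype(np.float32)),np.percentile(P[k][:,2],[10,90]),state()["time"])
```

```text
[ 0.146  1.19  -0.308]
gap 0.06292233625526346 30.00000688713044 [0.709 0.323 1.942]
lift 0.0628541507312624 [-0.201 -0.535 -3.345]
down 0.05249999999999999 [-1.063 -0.149  3.456] 49.6333
[ 0.492 -0.333  0.082] ((0.49192437529563904, -0.333795428276062), 0.03439893573522568) [0.079 0.085] 52.125
```

View pics/end.png

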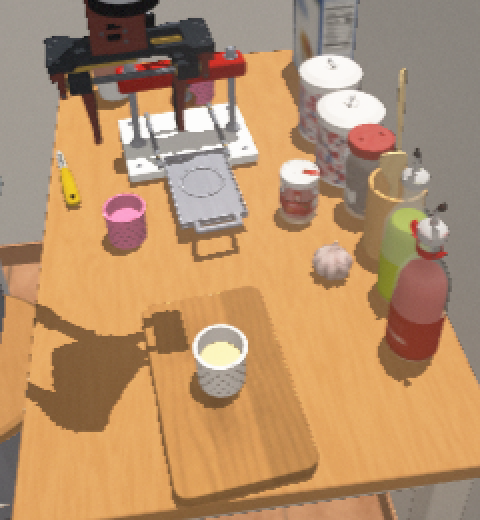

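The mould stands upright in the middle of the board at (220,360), the tray is out, and everything else is where it was. I'm handing it in.

```bash
python3 -c "
from bench import *
print(job_done())"
```

```text
the job is handed in; nothing more can be done
None
```

I handed the job in at about 52 s: the stop collar is snug under the crosshead (about 12 N at the handle), the tray is drawn out to its stop, and the mould stands upright near the centre of the board; no verdict came back.

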